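# Load the condiment crocks into the counter station's wells

### The job

Push the clear sliding cover of the steel condiment station fully back to open the two empty wells. Then slide the two loose white crocks, one after the other and without lifting them off the deck or toppling them, each into the well of its size, so that they drop in and stand level on the well's floor. Leave the crock already in its well, the shaker and the other things on the table alone.

Things in the scene. Friction and masses are not known exactly. Their poses are not given: they have to be found in the camera images.
- station: brushed-steel condiment station fixed on the table, a slab 260 mm (its x) by 500 mm (its y) with its flat deck 60 mm above the table. Origin: centre of its underside; x points away from the robot at yaw 0. Three round wells, 12 mm deep, lie in a row along y at x = +60 mm; the front of the deck (x from -130 to 0 mm) is a bare lane. Two rails stick out 130 mm behind it for the cover
- large_well (a point): centre of the mouth (deck height) of the large empty well, 94 mm in diameter, 12 mm deep; at (60, 140) mm in the station's frame; under the cover at first. Axes as the station's
- small_well (a point): centre of the mouth (deck height) of the small empty well, 76 mm in diameter, 12 mm deep; at (60, 20) mm in the station's frame; under the cover at first. Axes as the station's
- cover (a joint): the clear plastic cover's slide in m: about 0 = over both empty wells, grows as it is pushed away from the robot along the station's +x, 0.105 = fully back (wells free). Slides stiffly (about 2 N) and stays where it is left. The panel is 110 mm (x) by 270 mm (y), its top 8 mm above the deck, centred 80 mm towards +y of the station's middle
- cover_grip (a point): top centre of the cover's handle, a dark upright steel bar standing on the panel: 100 mm long along the station's y, 12 mm thick, its top 36 mm above the deck (28 mm above the panel); moves with the cover, at (50, 80) mm in the station's frame when closed
- large_crock: loose white crock with a flat pale wooden lid, a plain cylinder 84 mm in diameter, 40 mm tall with a 5 mm bevel round its foot, about 0.4 kg, standing on the deck's front lane; belongs in the large well and stands 28 mm out of it when home. Origin: centre of its underside, z up
- small_crock: loose white crock with a flat pale wooden lid, a plain cylinder 66 mm in diameter, 36 mm tall with a 5 mm bevel round its foot, about 0.25 kg, standing on the deck's front lane; belongs in the small well and stands 24 mm out of it when home. Origin: centre of its underside, z up
- seated_crock: the small crock's twin, 66 mm in diameter, already in the third well at (60, -130) mm in the station's frame; leave it alone. Origin: centre of its underside
- shaker: aluminium shaker, 48 mm wide, 75 mm tall, standing at the deck's -y end beside the seated crock; a bystander. Origin: centre of its underside
- paper_cup: open white paper cup, 110 mm tall, 84 mm across the mouth, standing on the table; a bystander. Origin: centre of its underside
- lidded_cup: take-away cup with a flat lid, 118 mm tall, 86 mm wide, on the table; a bystander. Origin: centre of its underside
- mug: white mug, 90 mm tall, 80 mm wide, on the table; a bystander. Origin: centre of its underside
Things that resemble listed ones, but are neither listed nor needed, are in the scene too. What is shaped like the large_crock but red or yellow is not meant.

How it is judged:
On the way, in this order (a step that is already met when the one before it is completed fails the run):
1. the cover is pushed fully back, both crocks still out of the wells (value of joint cover above 0.095 m and z of large_crock in the frame of large_well above -0.003 m and z of small_crock in the frame of small_well above -0.003 m), for 0.2 s.
2. one of the crocks, either one, is home in the well of its size (((horizontal distance between large_crock and large_well below 0.01 m and z of large_crock in the frame of large_well below -0.008 m and angle between large_crock's own z axis and vertical below 0.1 rad) or (horizontal distance between small_crock and small_well below 0.01 m and z of small_crock in the frame of small_well below -0.008 m and angle between small_crock's own z axis and vertical below 0.1 rad))), for 0.2 s.
At the end, for the whole second after the job is handed in: The cover is within 10 mm of fully back (slide above 0.095 m); the large crock is in the large well and the small crock in the small well, each within 10 mm of the well's axis, its underside at least 8 mm below the deck, within 0.1 rad of upright, and at rest (under 20 mm/s) (value of joint cover above 0.095 m and horizontal distance between large_crock and large_well below 0.01 m and z of large_crock in the frame of large_well below -0.008 m and angle between each of large_crock, small_crock's own z axis and vertical below 0.1 rad and horizontal distance between small_crock and small_well below 0.01 m and z of small_crock in the frame of small_well below -0.008 m and linear speed of each of large_crock, small_crock below 0.02 m/s); the robot touches nothing.
It fails at once if a crock is lifted more than 20 mm off the deck (z of any of large_crock, small_crock in the frame of station above 0.08 m).
It fails at once if a crock is tipped more than 50 degrees (angle between any of large_crock, small_crock's own z axis and vertical above 0.87 rad).
It fails at once if the crock already in its well, or the shaker, is moved more than 25 mm (distance of any of seated_crock, shaker from where it was at the start of the episode above 0.025 m).
It fails at once if a bystander on the table is moved more than 30 mm (distance of any of paper_cup, lidded_cup, mug from where it was at the start of the episode above 0.03 m).
It also fails if it takes over 72 s, if anything falls off the work surface, if the arm or the gripper's body presses on something with over 40 N, if the wrist force passes 120 N, or if a joint passes its speed limit or range.

### The arm

A 6-joint arm with a two-finger parallel gripper is mounted at the origin on the work surface. World frame = base frame: x ahead of the robot, y to its left, z up, the work surface at z = 0. Lengths are in m, angles in rad, forces in N, time in s.
With the tool pointing down it reaches from about 0.375 to 0.9 m from the base axis. Payload 3.1 kg.
Tool frame: the origin (TCP) lies between the finger pads; the fingertips stand 8 mm ahead of it and the grasp point (between the pads) lies 11 mm behind it; z points along the fingers, y is the line along which they close (so a half turn about z gives the same grasp; the last joint's range is limited). The gripper opens to 87 mm and grips with 3 to 60 N. Pads are 19 mm wide; open, the fingers measure 117 mm over their backs; the gripper's body (75 mm by 190 mm) begins 51 mm behind the grasp point.
Start: joints at [-1.304, 0.527, 1.433, -0, 1.181, -0.178], TCP at [0.27, -0.564, 0.231] pointing down, gripper open.
Joint ranges: [-3.08, 3.08], [-0.75, 2.2], [0.22, 2.44], [-1.43, 4.57], [0, 2.65], [-2.85, 2.85]. Speed limits (rad/s): [2.79, 2.79, 3.14, 3.14, 3.14, 3.14].

### API

Orientations are given as a unit quaternion [x, y, z, w].
In Python, from rig import robot gives the robot as it stands.
- The arm moves only by the tool move_arm, never from a script. Its argument "motion" is text: rows parted by semicolons, each of 5 numbers parted by spaces: the opening, from -1 (shut) to 1 (fully open), then the shift along the tool's x, y, z normalised to -1 to 1, where 1 is 0.2 m, then the turn about the tool's z normalised to -1 to 1, where 1 is pi rad. A call has 1 to 12 rows; each row is the pose to reach, as a shift and turn from the pose commanded when the call began, along the tool's axes at that moment, turning the shorter way round; what a row does not reach only later rows make up. A row lasts 1/12 s, in which the tool goes at most 41.7 mm and 7.16 degrees, less where a joint would pass 70% of its speed; a pose out of reach is approached as far as the arm can. A call with a number of a shift or a turn outside -1 to 1 is refused whole. A call with a gripper value outside its range is refused whole. The fingers move at their own pace and stop on an object; "newtons" is the grip in N (left out, the last holds). Time passes only in rows, so rows that repeat a pose let the fingers close. It gives the time, the measured TCP pose, the force, the opening and the grip force at its end, in the units of the state.
- robot.get_obs(): the state, without advancing time (a new reading comes with each control period).
- robot.camera(name): name is "scene" or "side" or "wrist"; returns (picture, depth): 400x640x3 uint8, red, green, blue; 400x640 float32, m along the optical axis (not along the pixel's ray), 0 where there is no reading.
- robot.camera_model(name): a dict with "mtx" (3x3 intrinsics, pixels), "position" and "attitude" of the camera in the world. Camera axes: x right, y down, z forward; pixel columns grow to the right and rows downward; lengths in m; the calibration is good to about 2 mm. The wrist camera is an equidistant fisheye: a pixel r from the principal point sees the ray r / f radians off the axis. A picture is of the moment at which its call begins: read the wrist's pose just before it. camera_model takes no time and is no camera call; for the wrist camera it gives the pose at the moment of the call.
- robot.hand_in(): hands the job in; it is judged then, once.
The state is a dict: "time": time; "q": joint angles; "joint_velocities": joint speeds; "joint_torque": joint torques, N m; "position": TCP position; "tool_rot": TCP orientation; "ft_force": force on the tool from outside, world axes, zero at the start; "moment": the same for the moment, N m; "grip_width": finger opening in m; "grip_force": force on a finger pad.
Only numpy, scipy, OpenCV 4.12 (cv2) and the standard library are available. Lean on these libraries where they do the work, as an engineer would, in place of code of your own. Each camera call takes 0.05 s, during which the arm holds its last target. There are 200 camera calls.

## Working session

There is one attempt and no reset: what is moved stays moved. The work goes in short steps, Python scripts to look and compute and a tool call to move; the robot and the scene stay as the last step left them, time stands still between calls to the robot, and variables do not carry over. Pictures are saved under pics/ and viewed, at most 10 in all, crops included, and the job is handed in when it is done.

Besides the shell and the picture viewer there is one more tool, called after "Request:" by a JSON object that holds its "fn" and its "kwargs". move_arm: Moves the arm, as the interface text tells. Its arguments: {"type":"object","properties":{"motion":{"type":"string"},"newtons":{"type":"number"}},"required":["motion"]}

```bash
ls; mkdir -p pics; python3 - <<'E'
from rig import robot
import cv2,numpy as np
for n in("scene","side"):
    p,d=robot.camera(n); m=robot.camera_model(n)
    cv2.imwrite(f"pics/{n}0.png",p[:,:,::-1]); np.savez(f"{n}0.npz",p=p,d=d,**m)
    print(n,m)
o=robot.get_obs();print(o['time'],o['position'],o['tool_rot'],o['grip_width'],o['ft_force'])
E
```

```text
pics
scene {'mtx': array([[364.74049088,   0.        , 318.67846916],
       [  0.        , 364.74049088, 197.82705953],
       [  0.        ,   0.        ,   1.        ]]), 'position': array([1.17847592, 0.14130086, 1.20294496]), 'attitude': array([ 0.61312871,  0.73863846, -0.21539821, -0.1791369 ])}
side {'mtx': array([[378.7304973 ,   0.        , 317.46447932],
       [  0.        , 378.7304973 , 198.76496695],
       [  0.        ,   0.        ,   1.        ]]), 'position': array([0.15926003, 0.78463134, 0.65140215]), 'attitude': array([-0.19361397,  0.85697735, -0.46730341,  0.0986457 ])}
0.1 [ 0.2693464  -0.56331184  0.22968992] [ 9.75260884e-01  2.21055039e-01 -3.12136291e-05 -9.36802601e-04] 0.08678366460349816 [ 1.56251623 -0.03860956  0.36309422]
```

View pics/scene0.png

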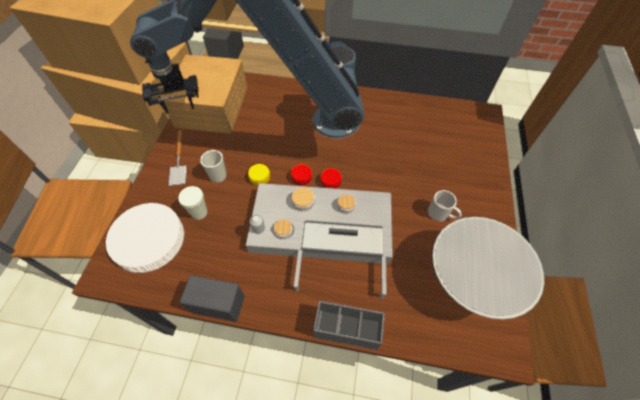

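View pics/side0.png

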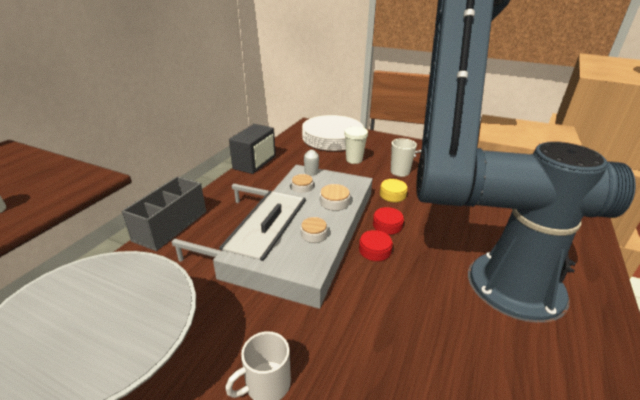

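The scene view shows the station in the middle, with large crock at (303,198), small crock at (346,203), seated crock at (284,229), shaker at (257,224) and handle at (343,232). In the side view the large crock is at (335,196), the small one at (313,229) and the handle at (271,217). Next I measure poses from depth.

```bash
cat > h.py <<'E'
import numpy as np,cv2
from scipy.spatial.transform import Rotation as R
def cloud(d,m):
    v,u=np.mgrid[:400,:640]; K=m['mtx']
    c=np.dstack([(u-K[0,2])/K[0,0]*d,(v-K[1,2])/K[1,1]*d,d])
    return c@R.from_quat(m['attitude']).as_matrix().T+m['position']
def onplane(uv,m,z):
    K=m['mtx'];uv=np.atleast_2d(uv).astype(float)
    r=np.c_[(uv[:,0]-K[0,2])/K[0,0],(uv[:,1]-K[1,2])/K[1,1],np.ones(len(uv))]@R.from_quat(m['attitude']).as_matrix().T
    return (m['position']+r*((z-m['position'][2])/r[:,2])[:,None])[:,:2]
def blobs(mask,amin=40):
    n,l,s,c=cv2.connectedComponentsWithStats(mask.astype(np.uint8))
    return [(s[i,4],c[i],l==i) for i in range(1,n) if s[i,4]>=amin]
def lids(p):
    h=cv2.cvtColor(p,cv2.COLOR_RGB2HSV).astype(int)
    return (h[...,0]>8)&(h[...,0]<24)&(h[...,1]>70)&(h[...,2]>150)
E
python3 - <<'E'
from h import *
for n in("scene","side"):
    f=np.load(n+"0.npz");P=cloud(f['d'],f);Z=P[...,2];ok=(f['d']>0)
    reg=ok&(P[...,0]>.3)&(P[...,0]<1)&(abs(P[...,1])<.5)
    print(n,'table z',np.median(Z[reg&(Z<.03)]))
    for a,c,l in blobs(reg&(Z>.05)&(Z<.075),1500):
        q=P[l][:,:2].astype(np.float32);print('deck',a,c,cv2.minAreaRect(q),np.median(Z[l]))
        cs=cv2.findContours(l.astype(np.uint8),0,1)[0][0]
        hull=cv2.convexHull(onplane(cs[:,0],f,.06).astype(np.float32))
        r=cv2.minAreaRect(hull);print(' ray rect',r,cv2.boxPoints(r).round(4).tolist())
    for a,c,l in blobs(lids(f['p'])&reg&(Z>.07),25):
        z=.096
        q=onplane(np.argwhere(l)[:,::-1],f,z); print('lid',a,c.round(1),q.mean(0).round(4),np.ptp(q,0).round(3),'cloud',np.median(P[l],0).round(4))
    h=cv2.cvtColor(f['p'],cv2.COLOR_RGB2HSV)
    for a,c,l in blobs((h[...,2]<90)&reg&(Z>.08)&(Z<.105),20):
        q=onplane(np.argwhere(l)[:,::-1],f,.096);print('dark',a,c.round(1),q.mean(0).round(4),cv2.minAreaRect(q.astype(np.float32)),np.median(P[l],0).round(3))
E
```

```text
scene table z -0.0013610662738154922
deck 7949 [324.84954082 223.14781734] ((0.6050968766212463, 0.03668820858001709), (0.3922130763530731, 0.5009149312973022), 5.42619514465332) 0.060650660693027936
 ray rect ((0.6076081395149231, 0.03743317723274231), (0.3933637738227844, 0.4997279644012451), 5.6167988777160645) [[0.3874000012874603, 0.2667999863624573], [0.43630000948905945, -0.2304999977350235], [0.8277999758720398, -0.19200000166893005], [0.7789000272750854, 0.3052999973297119]]
lid 351 [302.3 196.6] [ 0.4896 -0.0473] [0.083 0.081] cloud [ 0.4915 -0.0468  0.099 ]
lid 211 [346.1 201.3] [0.4803 0.111 ] [0.064 0.061] cloud [0.4805 0.1109 0.095 ]
lid 238 [282.4 226.8] [ 0.6226 -0.0888] [0.06  0.062] cloud [ 0.6165 -0.0919  0.083 ]
dark 60 [344.4 232.1] [0.6039 0.1233] ((0.6047976016998291, 0.11851613223552704), (0.00999570731073618, 0.08854590356349945), 4.773187637329102) [0.6   0.123 0.087]
dark 147 [219.1 306.1] [ 0.9215 -0.2125] ((0.9291192293167114, -0.22769957780838013), (0.07572600990533829, 0.17249129712581635), 29.550121307373047) [ 0.938 -0.19   0.093]
dark 21 [350.5 308.6
[... 1019 characters left out ...]
6] cloud [0.4752 0.116  0.0963]
dark 160 [241.2 148.1] [ 0.8818 -0.166 ] ((0.8849822282791138, -0.16617028415203094), (0.0987933948636055, 0.06259176135063171), 13.603708267211914) [ 0.887 -0.171  0.092]
dark 331 [152.  195.7] [0.9249 0.1871] ((0.9242150783538818, 0.1781107485294342), (0.18536731600761414, 0.026227956637740135), 89.80736541748047) [0.934 0.184 0.089]
dark 381 [172.7 205.5] [0.8416 0.1985] ((0.8408991098403931, 0.18785694241523743), (0.20904390513896942, 0.02898743934929371), 88.3994369506836) [0.849 0.196 0.09 ]
dark 148 [270.7 217.4] [0.5854 0.1341] ((0.5860899686813354, 0.13049444556236267), (0.01685483567416668, 0.10753726214170456), 6.299124240875244) [0.59  0.131 0.092]
```

Request:
{"fn": "move_arm", "kwargs": {"motion": "0.15 0.2 -0.18 0 0.025; 0.15 0.4 -0.36 0 0.05; 0.15 0.6 -0.55 0 0.08; 0.15 0.8 -0.74 0 0.111; 0.15 1 -0.92 0 0.111; 0.15 1 -0.92 0 0.111; 0.15 1 -0.92 0 0.111; 0.15 1 -0.92 0 0.111; 0.15 1 -0.92 0 0.111"}}

```text
time: 0.85
position: [0.3709, -0.3106, 0.2306]
tool_rot: [0.999, 0.05, -0.0, 0.0]
ft_force: [-0.3, 0.0, -0.5]
grip_width: 0.0506
grip_force: 0.0
```

```bash
cat >> h.py <<'E'
ST=np.array([.5405,.031]);YAW=np.radians(5.5)
def rot(a): return np.array([[np.cos(a),-np.sin(a)],[np.sin(a),np.cos(a)]])
def w2s(p): return (np.asarray(p)[...,:2]-ST)@rot(YAW)
def s2w(p): return ST+rot(YAW)@np.asarray(p)
def go(o,sxy,z,yawdeg):
    """units of a move to station xy (m), height z, tool x at yawdeg in the station frame"""
    M=R.from_quat(o['tool_rot']).as_matrix(); y0=np.degrees(np.arctan2(M[1,0],M[0,0]))
    d=M.T@(np.r_[s2w(sxy),z]-o['position']); t=-(yawdeg+np.degrees(YAW)-y0)
    t=(t+180)%360-180
    print('t',round(o['time'],2),'now st',w2s(o['position']).round(4),'z',o['position'][2].round(4),'yaw',round(y0-np.degrees(YAW),2),'-> shift',(d/.2).round(3),'turn',round(t/180,3),'F',o['ft_force'].round(2),'w',round(o['grip_width'],4))
E
python3 - <<'E'
from h import *
from rig import robot
for n,z in(("scene",.084),("side",.084)):
    f=np.load(n+"0.npz")
    for a,c,l in blobs(lids(f['p']),25):
        if 270<c[0]<360 and 170<c[1]<240:
            for z in(.084,.096,.1): print(n,c.round(),z,w2s(onplane(np.argwhere(l)[:,::-1],f,z)).mean(0).round(4))
go(robot.get_obs(),(.01,.08),.2,0)
E
```

```text
scene [302. 196.] 0.084 [-0.0671 -0.0742]
scene [302. 196.] 0.096 [-0.0595 -0.0729]
scene [302. 196.] 0.1 [-0.0569 -0.0725]
scene [346. 201.] 0.084 [-0.0599  0.086 ]
scene [346. 201.] 0.096 [-0.0524  0.0856]
scene [346. 201.] 0.1 [-0.0499  0.0855]
scene [282. 227.] 0.084 [ 0.064  -0.1291]
scene [282. 227.] 0.096 [ 0.0702 -0.1272]
scene [282. 227.] 0.1 [ 0.0723 -0.1266]
side [302. 180.] 0.084 [ 0.0592 -0.1235]
side [302. 180.] 0.096 [ 0.0514 -0.1042]
side [302. 180.] 0.1 [ 0.0488 -0.0978]
side [335. 192.] 0.084 [-0.0536 -0.0907]
side [335. 192.] 0.096 [-0.0589 -0.0722]
side [335. 192.] 0.1 [-0.0607 -0.066 ]
side [314. 225.] 0.084 [-0.0511  0.0758]
side [314. 225.] 0.096 [-0.0566  0.0908]
side [314. 225.] 0.1 [-0.0584  0.0958]
t 0.85 now st [-0.2015 -0.3238] z 0.2306 yaw 0.23 -> shift [ 1.066 -2.015  0.152] turn 0.001 F [-0.34  0.02 -0.46] w 0.0506
```

Request:
{"fn": "move_arm", "kwargs": {"motion": "0.15 0.1 -0.2 0 0; 0.15 0.2 -0.4 0 0; 0.15 0.3 -0.6 0 0; 0.15 0.4 -0.8 0 0; 0.15 0.5 -1 0 0; 0.15 0.53 -1 0 0; 0.15 0.53 -1 0 0"}}

```text
time: 1.43
position: [0.4588, -0.101, 0.2306]
tool_rot: [0.999, 0.05, 0.001, 0.0]
ft_force: [-0.1, -0.2, -0.2]
grip_width: 0.0503
grip_force: 0.0
```

Request:
{"fn": "move_arm", "kwargs": {"motion": "0.15 0.1 -0.2 0 0; 0.15 0.2 -0.4 0 0; 0.15 0.3 -0.6 0 0; 0.15 0.4 -0.8 0 0; 0.15 0.5 -1 0 0; 0.15 0.53 -1 0 0; 0.15 0.53 -1 0 0; 0.15 0.53 -1 0 0"}}

```text
time: 2.1
position: [0.5439, 0.1057, 0.2301]
tool_rot: [0.999, 0.049, -0.0, 0.001]
ft_force: [-0.3, -0.3, -0.0]
grip_width: 0.0503
grip_force: 0.0
```

```bash
python3 - <<'E'
from h import *
from rig import robot
go(robot.get_obs(),(.012,.08),.09,0)
m=robot.camera_model("wrist");p,d=robot.camera("wrist")
cv2.imwrite("pics/w1.png",p[:,:,::-1]);np.savez("w1.npz",p=p,d=d,**m);print(m)
E
```

```text
t 2.1 now st [0.0105 0.074 ] z 0.2301 yaw 0.07 -> shift [ 0.007 -0.031  0.701] turn 0.0 F [-0.29 -0.35 -0.02] w 0.0503
{'mtx': array([[309.70691629,   0.        , 317.97122585],
       [  0.        , 309.70691629, 203.68445933],
       [  0.        ,   0.        ,   1.        ]]), 'position': array([0.62686448, 0.11363651, 0.38267467]), 'attitude': array([ 0.73198692, -0.66400026, -0.10206836,  0.11349385])}
```

View pics/w1.png

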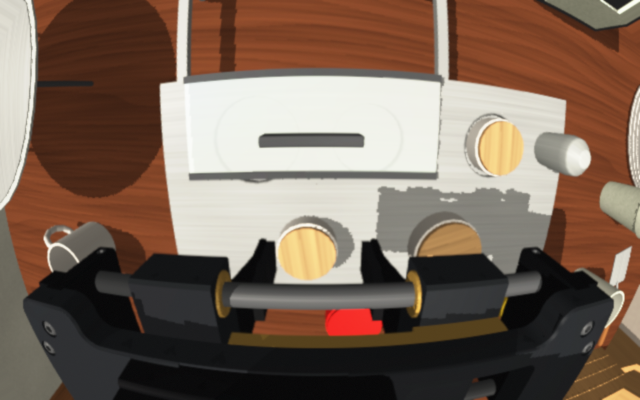

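The wrist view shows the cover closed with its handle at (311,140), the small lid at (307,253) and the seated lid at (500,148); the fingers straddle the image at row 262. I'll check the handle and the seated lid with the fisheye model.

```bash
cat >> h.py <<'E'
def fish(uv,m,z):
    K=m['mtx'];uv=np.atleast_2d(uv).astype(float)
    a=(uv-K[:2,2])/K[0,0]; t=np.linalg.norm(a,axis=1)[:,None]
    r=np.c_[a/np.maximum(t,1e-9)*np.sin(t),np.cos(t)]@R.from_quat(m['attitude']).as_matrix().T
    return (m['position']+r*((z-m['position'][2])/r[:,2])[:,None])[:,:2]
E
python3 - <<'E'
from h import *
f=np.load("w1.npz");p=f['p']
for a,c,l in blobs(lids(p),300):
    q=np.argwhere(l)[:,::-1]
    if c[1]<290:
        for z in(.084,.096): s=w2s(fish(q,f,z));print('lid',a,c.round(),z,s.mean(0).round(4),((s.max(0)+s.min(0))/2).round(4),np.ptp(s,0).round(4))
h=cv2.cvtColor(p,cv2.COLOR_RGB2HSV)
for a,c,l in blobs((h[...,2]<110)&(np.mgrid[:400,:640][0]<165)&(np.mgrid[:400,:640][0]>120),200):
    s=w2s(fish(np.argwhere(l)[:,::-1],f,.096));print('dark',a,c.round(),s.min(0).round(4),s.max(0).round(4))
# deck corners by hand: near (161,84) (566,100) (176,256)
print(w2s(fish([[161,84],[566,100]],f,.06)).round(4))
E
```

```text
lid 1934 [500. 148.] 0.084 [ 0.0637 -0.126 ] [ 0.0633 -0.1268] [0.0603 0.0623]
lid 1934 [500. 148.] 0.096 [ 0.065  -0.1179] [ 0.0645 -0.1187] [0.0578 0.0598]
lid 1423 [452. 241.] 0.084 [-0.0452 -0.0791] [-0.0434 -0.0806] [0.0364 0.08  ]
lid 1423 [452. 241.] 0.096 [-0.0396 -0.073 ] [-0.0379 -0.0744] [0.0349 0.0768]
lid 2429 [307. 253.] 0.084 [-0.0569  0.0857] [-0.0576  0.0854] [0.0632 0.0629]
lid 2429 [307. 253.] 0.096 [-0.0508  0.0852] [-0.0515  0.085 ] [0.0606 0.0604]
dark 5593 [ 95. 142.] [0.0462 0.2311] [0.114  0.4646]
dark 1237 [311. 140.] [0.0596 0.0325] [0.0711 0.1279]
[[ 0.131   0.248 ]
 [ 0.1336 -0.249 ]]
```

Request:
{"fn": "move_arm", "kwargs": {"motion": "0.15 0.005 -0.03 0.15 0; 0.15 0.005 -0.03 0.3 0; 0.15 0.005 -0.03 0.45 0; 0.15 0.005 -0.03 0.6 0; 0.15 0.005 -0.03 0.69 0; 0.15 0.005 -0.03 0.69 0; 0.15 0.005 -0.03 0.69 0"}}

```text
time: 2.73
position: [0.5426, 0.111, 0.0919]
tool_rot: [0.999, 0.047, -0.001, 0.0]
ft_force: [0.4, 0.0, 0.4]
grip_width: 0.0502
grip_force: 0.0
```

Request:
{"fn": "move_arm", "kwargs": {"motion": "0.15 0.06 0 0 0; 0.15 0.12 0 0 0; 0.15 0.18 0 0 0; 0.15 0.24 0 0 0; 0.15 0.3 0 0 0; 0.15 0.36 0 0 0; 0.15 0.42 0 0 0; 0.15 0.48 0 0 0; 0.15 0.54 0 0 0; 0.15 0.59 0 0 0; 0.15 0.63 0 0 0; 0.15 0.64 0 0 0"}}

```text
time: 3.73
position: [0.6724, 0.1245, 0.0946]
tool_rot: [0.999, 0.048, 0.002, 0.0]
ft_force: [-2.9, -1.2, 3.1]
grip_width: 0.0499
grip_force: 1.9
```

```bash
sed -i 's/^ST=.*;YAW/ST=np.array([.5429,.0327]);YAW/' h.py; python3 - <<'E'
from h import *
from rig import robot
go(robot.get_obs(),(.1395,.08),.09,0)
E
```

```text
t 3.73 now st [0.1377 0.079 ] z 0.0946 yaw 0.02 -> shift [ 0.009 -0.005  0.023] turn 0.0 F [-2.95 -1.23  3.06] w 0.0499
```

Request:
{"fn": "move_arm", "kwargs": {"motion": "0.15 0.01 0 0 0; 0.15 0.02 0 0 0; 0.15 0.03 0 0 0; 0.15 0.03 0 0 0"}}

```text
time: 4.07
position: [0.6725, 0.1252, 0.0929]
tool_rot: [0.999, 0.049, -0.005, 0.001]
ft_force: [-8.4, -2.8, 6.8]
grip_width: 0.0498
grip_force: 4.5
```

Request:
{"fn": "move_arm", "kwargs": {"motion": "0.15 -0.03 0 0 0; 0.15 -0.1 0 0 0; 0.15 -0.15 0 -0.1 0; 0.15 -0.25 0 -0.3 0; 0.15 -0.35 0 -0.5 0; 0.15 -0.4 0 -0.6 0; 0.15 -0.4 0 -0.6 0; 0.15 -0.4 0 -0.6 0; 0.15 -0.4 0 -0.6 0"}}

```text
time: 4.82
position: [0.5972, 0.1183, 0.2124]
tool_rot: [0.999, 0.048, 0.001, -0.0]
ft_force: [-0.3, 0.4, -0.2]
grip_width: 0.0503
grip_force: 0.0
```

```bash
python3 - <<'E'
from h import *
from rig import robot
go(robot.get_obs(),(-.115,.118),.2,-29.4)
m=robot.camera_model("wrist");p,d=robot.camera("wrist")
cv2.imwrite("pics/w2.png",p[:,:,::-1]);np.savez("w2.npz",p=p,d=d,**m)
for a,c,l in blobs(lids(p),300):
    q=np.argwhere(l)[:,::-1]
    for z in(.084,.096): s=w2s(fish(q,m,z));print('lid',a,c.round(),z,s.mean(0).round(4),((s.max(0)+s.min(0))/2).round(4),np.ptp(s,0).round(4))
E
```

```text
t 4.82 now st [0.0623 0.08  ] z 0.2124 yaw 0.05 -> shift [-0.886 -0.191  0.061] turn 0.164 F [-0.28  0.39 -0.16] w 0.0503
lid 1803 [509. 199.] 0.084 [ 0.0625 -0.1284] [ 0.0618 -0.1292] [0.0596 0.0622]
lid 1803 [509. 199.] 0.096 [ 0.0661 -0.1195] [ 0.0654 -0.1203] [0.0571 0.0595]
lid 834 [314. 317.] 0.084 [-0.0775  0.084 ] [-0.0803  0.0839] [0.0284 0.0627]
lid 834 [314. 317.] 0.096 [-0.068   0.0838] [-0.0707  0.0837] [0.0272 0.06  ]
```

View pics/w2.png

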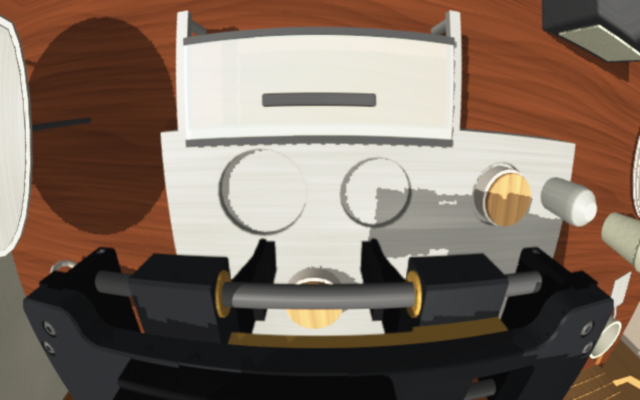

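The cover is back: the large well is at about (263,191), the small well at (376,192), and the seated crock is untouched. I'll check both well centres and compute the approach for the small crock.

```bash
python3 - <<'E'
from h import *
from rig import robot
f=np.load("w2.npz")
print(w2s(fish([[263.5,191.5],[376,192],[220,191],[307,191],[341,192],[411,192]],f,.06)).round(4))
go(robot.get_obs(),(-.099,.1095),.2,-29.4)
E
```

```text
[[ 0.0625  0.1358]
 [ 0.0621  0.0196]
 [ 0.0633  0.183 ]
 [ 0.0629  0.0908]
 [ 0.0619  0.056 ]
 [ 0.0624 -0.0184]]
t 4.87 now st [0.062 0.08 ] z 0.2115 yaw 0.05 -> shift [-0.805 -0.148  0.058] turn 0.164 F [ 1.12  0.45 -0.7 ] w 0.0501
```

Request:
{"fn": "move_arm", "kwargs": {"motion": "0.15 -0.15 -0.03 0 0.03; 0.15 -0.3 -0.06 0 0.06; 0.15 -0.45 -0.09 0 0.09; 0.15 -0.6 -0.12 0 0.12; 0.15 -0.75 -0.148 0 0.15; 0.15 -0.805 -0.148 0 0.164; 0.15 -0.805 -0.148 0 0.164; 0.15 -0.805 -0.148 0 0.164; 0.15 -0.805 -0.148 0 0.164"}}

```text
time: 5.62
position: [0.4359, 0.1321, 0.2122]
tool_rot: [0.978, -0.207, 0.001, -0.0]
ft_force: [-0.5, -0.6, 0.7]
grip_width: 0.05
grip_force: 0.0
```

```bash
python3 - <<'E'
from h import *
from rig import robot
go(robot.get_obs(),(-.099,.1095),.08,-29.4)
m=robot.camera_model("wrist");p,d=robot.camera("wrist")
np.savez("w3.npz",p=p,d=d,**m)
for a,c,l in blobs(lids(p),300):
    q=np.argwhere(l)[:,::-1]
    for z in(.096,.1): s=w2s(fish(q,m,z));print('lid',a,c.round(),z,s.mean(0).round(4),((s.max(0)+s.min(0))/2).round(4),np.ptp(s,0).round(4))
E
```

```text
t 5.62 now st [-0.097   0.1092] z 0.2122 yaw -29.42 -> shift [-0.01   0.004  0.661] turn -0.0 F [-0.5  -0.58  0.71] w 0.05
lid 648 [37. 46.] 0.096 [0.2366 0.3064] [0.2365 0.3126] [0.0243 0.179 ]
lid 648 [37. 46.] 0.1 [0.2327 0.3029] [0.2326 0.309 ] [0.0239 0.1764]
lid 1993 [471.  79.] 0.096 [-0.0629 -0.0735] [-0.0609 -0.074 ] [0.0797 0.0803]
lid 1993 [471.  79.] 0.1 [-0.0624 -0.0714] [-0.0603 -0.0719] [0.0785 0.0791]
lid 593 [599.  70.] 0.096 [-0.1176 -0.262 ] [-0.1202 -0.2911] [0.0388 0.172 ]
lid 593 [599.  70.] 0.1 [-0.1162 -0.2571] [-0.1188 -0.2857] [0.0382 0.1694]
lid 585 [587. 123.] 0.096 [-0.1663 -0.2112] [-0.1641 -0.2297] [0.0697 0.1484]
lid 585 [587. 123.] 0.1 [-0.1642 -0.207 ] [-0.162  -0.2253] [0.0687 0.1462]
lid 3123 [321. 149.] 0.096 [-0.0565  0.0829] [-0.056   0.0831] [0.0596 0.0594]
lid 3123 [321. 149.] 0.1 [-0.056   0.0827] [-0.0556  0.0829] [0.0587 0.0585]
lid 1195 [172. 227.] 0.096 [-0.0469  0.2518] [-0.0318  0.2801] [0.1228 0.1067]
lid 1195 [172. 227.] 0.1 [-0.0466  0.2491] [-0.0317  0.277 ] [0.121  0.1051]
lid 1031 [334. 227.] 0.096 [-0.1259  0.1078] [-0.1295  0.11
[... 168 characters left out ...]
.0989]
lid 764 [520. 216.] 0.1 [-0.2151 -0.0724] [-0.2136 -0.0706] [0.0229 0.0975]
lid 627 [629. 274.] 0.096 [-0.4649 -0.2846] [-0.4935 -0.2668] [0.1957 0.1337]
lid 627 [629. 274.] 0.1 [-0.4584 -0.2793] [-0.4865 -0.2618] [0.1928 0.1318]
lid 931 [313. 262.] 0.096 [-0.1488  0.1439] [-0.1473  0.1403] [0.0172 0.094 ]
lid 931 [313. 262.] 0.1 [-0.1469  0.1428] [-0.1455  0.1393] [0.017  0.0926]
lid 413 [278. 319.] 0.096 [-0.192   0.2125] [-0.1918  0.211 ] [0.0166 0.0735]
lid 413 [278. 319.] 0.1 [-0.1895  0.2104] [-0.1893  0.2089] [0.0164 0.0724]
lid 1190 [600. 382.] 0.096 [-0.7884 -0.2441] [-0.8164 -0.2506] [0.2125 0.2483]
lid 1190 [600. 382.] 0.1 [-0.7771 -0.2395] [-0.8046 -0.2458] [0.2094 0.2446]
```

Request:
{"fn": "move_arm", "kwargs": {"motion": "0.15 0 0 0.15 0; 0.15 0 0 0.3 0; 0.15 0 0 0.45 0; 0.15 0 0 0.6 0; 0.15 0 0 0.66 0; 0.15 0 0 0.66 0; 0.15 0 0 0.66 0; 0.15 0 0 0.66 0"}}

```text
time: 6.33
position: [0.4354, 0.1322, 0.0809]
tool_rot: [0.978, -0.208, 0.001, -0.0]
ft_force: [0.7, 0.3, 0.5]
grip_width: 0.05
grip_force: 0.0
```

```bash
python3 - <<'E'
from h import *
from rig import robot
go(robot.get_obs(),(.034,.0352),.08,-29.4)
E
```

```text
t 6.33 now st [-0.0974  0.1093] z 0.0809 yaw -29.46 -> shift [ 0.754 -0.001  0.006] turn -0.0 F [0.66 0.28 0.47] w 0.05
```

Two calls: the long slide, then the last stretch slowly.

Request:
{"fn": "move_arm", "kwargs": {"motion": "0.15 0.04 0 0 0; 0.15 0.08 0 0 0; 0.15 0.12 0 0 0; 0.15 0.17 0 0 0; 0.15 0.22 0 0 0; 0.15 0.27 0 0 0; 0.15 0.32 0 0 0; 0.15 0.37 0 0 0; 0.15 0.42 0 0 0; 0.15 0.47 0 0 0; 0.15 0.51 0 0 0; 0.15 0.53 0 0 0"}}

```text
time: 7.33
position: [0.5329, 0.0884, 0.0806]
tool_rot: [0.978, -0.208, 0.001, -0.0]
ft_force: [-2.9, 1.4, 3.1]
grip_width: 0.0503
grip_force: 2.8
```

Request:
{"fn": "move_arm", "kwargs": {"motion": "0.15 0.02 0 0 0; 0.15 0.04 0 0 0; 0.15 0.06 0 0 0; 0.15 0.08 0 0 0; 0.15 0.1 0 0 0; 0.15 0.12 0 0 0; 0.15 0.14 0 0 0; 0.15 0.16 0 0 0; 0.15 0.18 0 0 0; 0.15 0.19 0 0 0; 0.15 0.2 0 0 0; 0.15 0.2 0 0 0"}}

```text
time: 8.33
position: [0.5679, 0.0726, 0.0803]
tool_rot: [0.978, -0.208, 0.0, -0.0]
ft_force: [-0.0, 0.3, -0.6]
grip_width: 0.0498
grip_force: 0.6
```

```bash
cat > look.py <<'E'
from h import *
from rig import robot
import sys
n=sys.argv[1]; go(robot.get_obs(),eval(sys.argv[2]),float(sys.argv[3]),float(sys.argv[4]))
for c in ("wrist","scene","side"):
    m=robot.camera_model(c);p,d=robot.camera(c);np.savez(f"{c}_{n}.npz",p=p,d=d,**m)
    cv2.imwrite(f"pics/{c}_{n}.png",p[:,:,::-1])
    F=fish if c=="wrist" else onplane
    for a,ct,l in blobs(lids(p),60 if c!="wrist" else 800):
        s=w2s(F(np.argwhere(l)[:,::-1],m,.09))
        if abs(s.mean(0)[0])<.13 and abs(s.mean(0)[1])<.2:
          for z in(.084,.088,.096,.1):
            s=w2s(F(np.argwhere(l)[:,::-1],m,z));print(c,a,ct.round(),z,((s.max(0)+s.min(0))/2).round(4),np.ptp(s,0).round(3))
E
python3 look.py a "(.034,.0352)" .08 -29.4
```

```text
t 8.33 now st [0.0287 0.0374] z 0.0803 yaw -29.47 -> shift [ 0.028 -0.004  0.002] turn -0.0 F [-0.04  0.3  -0.63] w 0.0498
wrist 6150 [538.  81.] 0.084 [ 0.0611 -0.1278] [0.06  0.063]
wrist 6150 [538.  81.] 0.088 [ 0.0622 -0.1245] [0.059 0.062]
wrist 6150 [538.  81.] 0.096 [ 0.0644 -0.1178] [0.055 0.058]
wrist 6150 [538.  81.] 0.1 [ 0.0654 -0.1145] [0.054 0.056]
wrist 11198 [319. 205.] 0.084 [0.0577 0.0202] [0.065 0.064]
wrist 11198 [319. 205.] 0.088 [0.0589 0.0196] [0.063 0.062]
wrist 11198 [319. 205.] 0.096 [0.0612 0.0183] [0.06  0.059]
wrist 11198 [319. 205.] 0.1 [0.0624 0.0176] [0.058 0.057]
wrist 863 [624. 264.] 0.084 [-0.1258 -0.1829] [0.061 0.067]
wrist 863 [624. 264.] 0.088 [-0.1197 -0.1781] [0.059 0.065]
wrist 863 [624. 264.] 0.096 [-0.1075 -0.1685] [0.056 0.061]
wrist 863 [624. 264.] 0.1 [-0.1014 -0.1637] [0.054 0.059]
scene 218 [301. 194.] 0.084 [-0.0756 -0.0797] [0.08  0.065]
scene 218 [301. 194.] 0.088 [-0.0731 -0.0792] [0.08  0.065]
scene 218 [301. 194.] 0.096 [-0.0679 -0.0783] [0.079 0.065]
scene 218 [301. 194.] 0.1 [-0.0654 -0.0778] [0.079 0.064]
scene 245 [282. 227.] 0.084 [ 0.0603 -0.1314] [0.061 0.064]
scene 245 [282. 227.] 0.088 [ 0.0624 -0.1307] [0.06  0.063]
scene 245 [282. 227.] 0.096 [ 0.0665 -0.1294] [0.06  0.063]
scene 245 [282. 227.] 0.1 [ 0.0686 -0.1288] [0.06  0.063]
scene 63 [322. 233.] 0.084 [0.0699 0.0082] [0.037 0.037]
scene 63 [322. 233.] 0.088 [0.0719 0.0083] [0.037 0.037]
scene 63 [322. 233.] 0.096 [0.076  0.0086] [0.037 0.036]
scene 63 [322. 233.] 0.1 [0.078  0.0088] [0.037 0.036]
side 386 [335. 192.] 0.084 [-0.057  -0.0927] [0.081 0.089]
side 386 [335. 192.] 0.088 [-0.0587 -0.0865] [0.08  0.088]
side 386 [335. 192.] 0.096 [-0.0623 -0.0742] [0.079 0.087]
side 386 [335. 192.] 0.1 [-0.0641 -0.068 ] [0.079 0.087]
```

View pics/wrist_a.png

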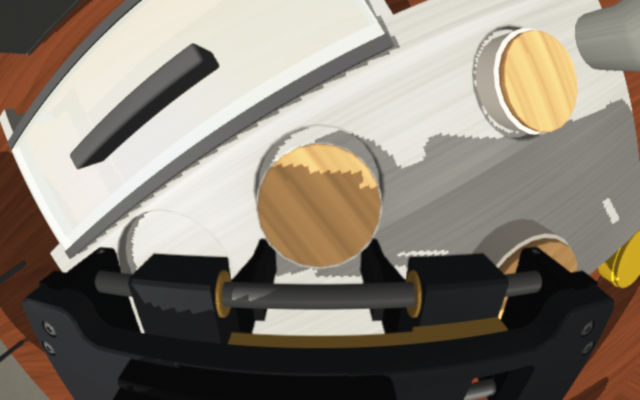

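The small crock sits over its well with its lid at (319,205), and contact force is about zero. I'll check the lid heights by depth.

```bash
python3 - <<'E'
from h import *
f=np.load("wrist_a.npz");K=f['mtx']
for u,v in[(319,205),(300,190),(338,190),(300,225),(338,225),(538,81),(400,200),(420,160)]:
    d=np.median(f['d'][v-2:v+3,u-2:u+3]);a=np.array([(u-K[0,2]),(v-K[1,2])])/K[0,0];t=np.linalg.norm(a)
    r=np.r_[a/t*np.sin(t),np.cos(t)];print(u,v,(R.from_quat(f['attitude']).apply(r/r[2]*d)+f['position'])[2].round(4))
E
```

```text
319 205 0.0891
300 190 0.0869
338 190 0.087
300 225 0.0921
338 225 0.0924
538 81 0.0826
400 200 0.0584
420 160 0.0585
```

Its front has dropped in and its rear is still on the rim, so I push a little further.

Request:
{"fn": "move_arm", "kwargs": {"motion": "0.15 0.01 0 0 0; 0.15 0.02 0 0 0; 0.15 0.025 0 0 0; 0.15 0.03 0 0 0; 0.15 0.035 0 0 0; 0.15 0.035 0 0 0"}}

```text
time: 8.98
position: [0.574, 0.07, 0.0805]
tool_rot: [0.978, -0.208, 0.0, -0.0]
ft_force: [-1.5, 0.5, -1.8]
grip_width: 0.0499
grip_force: 0.7
```

```bash
cat > lid.py <<'E'
from h import *
from rig import robot
import sys
go(robot.get_obs(),eval(sys.argv[1]),float(sys.argv[2]),float(sys.argv[3]))
m=robot.camera_model("wrist");p,d=robot.camera("wrist");K=m['mtx']
if len(sys.argv)>4: cv2.imwrite("pics/"+sys.argv[4],p[:,:,::-1])
v,u=np.mgrid[:400,:640];a=np.dstack([u-K[0,2],v-K[1,2]])/K[0,0];t=np.linalg.norm(a,axis=2,keepdims=True)+1e-9
r=np.dstack([a/t*np.sin(t),np.cos(t)]);W=(r/r[...,2:]*d[...,None])@R.from_quat(m['attitude']).as_matrix().T+m['position']
for ar,c,l in blobs(lids(p),500):
    l=cv2.erode(l.astype(np.uint8),np.ones((5,5)))>0
    q=W[l];q=np.c_[w2s(q),q[:,2]]
    q=q[(abs(q[:,0])<.13)&(abs(q[:,1])<.24)&(q[:,2]>.07)&(q[:,2]<.11)]
    if len(q)<300: continue
    co=np.linalg.lstsq(np.c_[q[:,:2]-q[:,:2].mean(0),np.ones(len(q))],q[:,2],rcond=None)[0]
    s=w2s(fish(np.argwhere(l)[:,::-1],m,co[2]))
    print(ar,c.round(),'centre',((s.max(0)+s.min(0))/2).round(4),'z',co[2].round(4),'slope',co[:2].round(3))
E
python3 lid.py "(.034,.0352)" .08 -29.4
```

```text
t 8.98 now st [0.0345 0.0341] z 0.0805 yaw -29.46 -> shift [-0.005 -0.004  0.003] turn -0.0 F [-1.54  0.47 -1.83] w 0.0499
6173 [538.  91.] centre [ 0.0613 -0.1289] z 0.0824 slope [-0.001 -0.004]
9890 [319. 210.] centre [0.0617 0.0181] z 0.0832 slope [-0.028  0.017]
```

The small crock is home: level, and at the same height as its twin. I retreat and turn for the large one.

Request:
{"fn": "move_arm", "kwargs": {"motion": "0.15 -0.04 0 0 0; 0.15 -0.08 0 0 0; 0.15 -0.12 0 -0.1 0; 0.15 -0.15 0 -0.3 0; 0.15 -0.15 0 -0.45 0; 0.15 -0.15 0 -0.6 0; 0.15 -0.15 0 -0.7 0; 0.15 -0.15 0 -0.7 0; 0.15 -0.15 0 -0.7 0"}}

```text
time: 9.78
position: [0.5464, 0.0825, 0.222]
tool_rot: [0.978, -0.207, 0.002, -0.0]
ft_force: [0.2, 0.4, 0.5]
grip_width: 0.0503
grip_force: 0.0
```

Request:
{"fn": "move_arm", "kwargs": {"motion": "0.15 0 0 0 -0.035; 0.15 0 0 0 -0.07; 0.15 0 0 0 -0.105; 0.15 0 0 0 -0.14; 0.15 0 0 0 -0.175; 0.15 0 0 0 -0.21; 0.15 0 0 0 -0.245; 0.15 0 0 0 -0.28; 0.15 0 0 0 -0.315; 0.15 0 0 0 -0.35; 0.15 0 0 0 -0.385; 0.15 0 0 0 -0.385"}}

```text
time: 10.78
position: [0.5447, 0.0824, 0.2186]
tool_rot: [0.922, 0.386, -0.002, -0.001]
ft_force: [-0.3, 0.6, -0.1]
grip_width: 0.0501
grip_force: 0.0
```

```bash
python3 lid.py "(-.060,-.133)" .21 90
```

```text
t 10.78 now st [0.0065 0.0493] z 0.2186 yaw 39.95 -> shift [-0.84   0.485  0.044] turn -0.278 F [-0.34  0.57 -0.06] w 0.0501
3051 [377. 173.] centre [0.0597 0.0196] z 0.0824 slope [-0. -0.]
773 [470. 245.] centre [ 0.0688 -0.1237] z 0.0825 slope [ 0.006 -0.001]
1097 [354. 323.] centre [-0.0775 -0.0751] z 0.0985 slope [0.005 0.001]
```

Request:
{"fn": "move_arm", "kwargs": {"motion": "0.15 -0.12 0.07 0 -0.035; 0.15 -0.24 0.14 0 -0.07; 0.15 -0.36 0.21 0 -0.105; 0.15 -0.48 0.28 0 -0.14; 0.15 -0.6 0.35 0 -0.175; 0.15 -0.72 0.42 0 -0.21; 0.15 -0.84 0.485 0 -0.245; 0.15 -0.84 0.485 0 -0.278; 0.15 -0.84 0.485 0 -0.278; 0.15 -0.84 0.485 0 -0.278; 0.15 -0.84 0.485 0 -0.278"}}

```text
time: 11.75
position: [0.4969, -0.1047, 0.2201]
tool_rot: [0.674, 0.739, -0.0, -0.001]
ft_force: [-0.6, 0.2, 0.5]
grip_width: 0.0501
grip_force: 0.0
```

```bash
python3 lid.py "(-.060,-.133)" .082 90 w5.png
```

```text
t 11.75 now st [-0.0589 -0.1324] z 0.2201 yaw 89.72 -> shift [-0.004 -0.005  0.69 ] turn -0.002 F [-0.57  0.21  0.47] w 0.0501
2429 [438.  46.] centre [0.0588 0.0177] z 0.0824 slope [-0.004 -0.001]
2131 [312. 143.] centre [-0.0599 -0.0786] z 0.0985 slope [-0.003 -0.003]
2426 [432. 193.] centre [ 0.0591 -0.1314] z 0.0825 slope [ 0.001 -0.001]
```

View pics/w5.png

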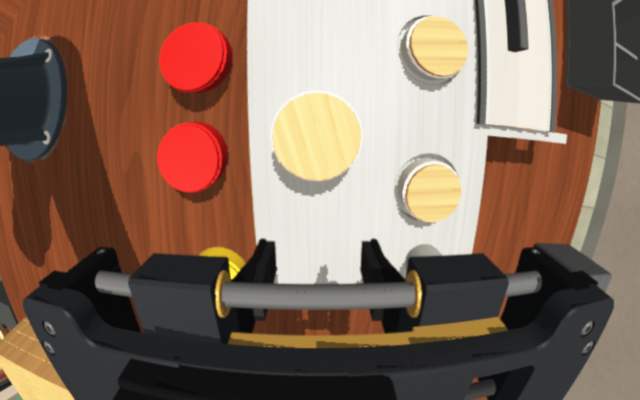

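The large lid is at (316,137), the lane ahead is free, and the shaker is clear behind the right finger.

Request:
{"fn": "move_arm", "kwargs": {"motion": "0.15 0 0 0.15 0; 0.15 0 0 0.3 0; 0.15 0 0 0.45 0; 0.15 0 0 0.6 0; 0.15 0 0 0.68 0; 0.15 0 0 0.68 0; 0.15 0 0 0.68 0; 0.15 0 0 0.68 0"}}

```text
time: 12.47
position: [0.4981, -0.1052, 0.0854]
tool_rot: [0.673, 0.74, 0.0, 0.001]
ft_force: [0.3, -0.4, 0.6]
grip_width: 0.0502
grip_force: 0.0
```

Request:
{"fn": "move_arm", "kwargs": {"motion": "0.15 0.04 0 0 0; 0.15 0.08 0 0 0; 0.15 0.13 0 0 0; 0.15 0.18 0 0 0; 0.15 0.23 0 0 0; 0.15 0.28 0 0 0; 0.15 0.33 0 0 0; 0.15 0.38 0 0 0; 0.15 0.43 0 0 0; 0.15 0.47 0 0 0; 0.15 0.49 0 0 0; 0.15 0.5 0 0 0"}}

```text
time: 13.47
position: [0.4877, -0.0051, 0.0846]
tool_rot: [0.673, 0.74, -0.0, 0.0]
ft_force: [0.2, -5.6, 5.3]
grip_width: 0.0501
grip_force: 3.4
```

```bash
python3 lid.py "(-.060,.072)" .082 90
```

```text
t 13.47 now st [-0.0586 -0.0323] z 0.0846 yaw 89.95 -> shift [ 0.522 -0.008  0.013] turn -0.0 F [ 0.17 -5.63  5.28] w 0.0501
20563 [318. 191.] centre [-0.0587  0.01  ] z 0.0984 slope [ 0. -0.]
6099 [513. 173.] centre [0.0594 0.0194] z 0.0824 slope [-0.001 -0.001]
```

Request:
{"fn": "move_arm", "kwargs": {"motion": "0.15 0.05 0 0 0; 0.15 0.1 0 0 0; 0.15 0.15 0 0 0; 0.15 0.2 0 0 0; 0.15 0.25 0 0 0; 0.15 0.3 0 0 0; 0.15 0.35 0 0 0; 0.15 0.4 0 0 0; 0.15 0.45 0 0 0; 0.15 0.5 0 0 0; 0.15 0.53 0 0 0; 0.15 0.54 0 0 0"}}

```text
time: 14.52
position: [0.4772, 0.1029, 0.0845]
tool_rot: [0.673, 0.74, -0.0, -0.0]
ft_force: [-0.6, -4.5, 4.0]
grip_width: 0.0501
grip_force: 3.0
```

```bash
python3 lid.py "(-.060,.072)" .082 90
```

```text
t 14.52 now st [-0.0587  0.0762] z 0.0845 yaw 89.96 -> shift [-0.021 -0.007  0.012] turn -0.0 F [-0.63 -4.52  4.03] w 0.0501
20609 [318. 191.] centre [-0.0588  0.1185] z 0.0984 slope [ 0. -0.]
```

Request:
{"fn": "move_arm", "kwargs": {"motion": "0.15 -0.05 0 0 0; 0.15 -0.12 0 0 0; 0.15 -0.18 0 -0.15 0; 0.15 -0.18 0 -0.3 0; 0.15 -0.18 0 -0.45 0; 0.15 -0.18 0 -0.6 0; 0.15 -0.18 0 -0.65 0; 0.15 -0.18 0 -0.65 0; 0.15 -0.18 0 -0.65 0"}}

```text
time: 15.32
position: [0.4806, 0.0655, 0.2143]
tool_rot: [0.674, 0.739, 0.0, -0.0]
ft_force: [0.3, -0.2, -0.3]
grip_width: 0.0502
grip_force: 0.0
```

```bash
python3 lid.py "(-.118,.1083)" .214 9.75
```

```text
t 15.32 now st [-0.0589  0.0387] z 0.2143 yaw 89.82 -> shift [ 0.347 -0.297  0.002] turn 0.445 F [ 0.31 -0.17 -0.26] w 0.0502
5273 [319. 115.] centre [-0.0581  0.118 ] z 0.0984 slope [-0.001  0.001]
2457 [432. 214.] centre [0.0588 0.0195] z 0.0824 slope [-0.001  0.001]
```

Request:
{"fn": "move_arm", "kwargs": {"motion": "0.15 0.05 -0.04 0 0.038; 0.15 0.1 -0.08 0 0.076; 0.15 0.15 -0.12 0 0.114; 0.15 0.2 -0.16 0 0.152; 0.15 0.25 -0.2 0 0.19; 0.15 0.3 -0.24 0 0.228; 0.15 0.347 -0.297 0 0.266; 0.15 0.347 -0.297 0 0.304; 0.15 0.347 -0.297 0 0.342; 0.15 0.347 -0.297 0 0.38; 0.15 0.347 -0.297 0 0.418; 0.15 0.347 -0.297 0 0.445"}}

```text
time: 16.37
position: [0.4139, 0.1293, 0.2126]
tool_rot: [0.991, 0.13, -0.003, -0.0]
ft_force: [0.1, 0.0, 0.7]
grip_width: 0.0498
grip_force: 0.0
```

```bash
python3 lid.py "(-.118,.1083)" .084 9.75 w6.png
```

```text
t 16.37 now st [-0.1192  0.1085] z 0.2126 yaw 9.46 -> shift [0.009 0.003 0.643] turn -0.002 F [0.05 0.02 0.71] w 0.0498
2435 [441.  35.] centre [0.0588 0.0185] z 0.0825 slope [0.003 0.001]
1503 [555.  80.] centre [ 0.0593 -0.128 ] z 0.0824 slope [-0.001 -0.001]
```

View pics/w6.png

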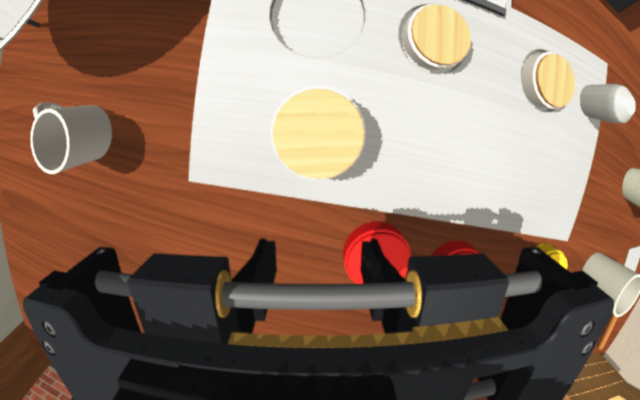

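The large crock is at (319,133) with its well straight ahead at (318,15). Red items under the right finger stay below the fingertips. Descend and push.

Request:
{"fn": "move_arm", "kwargs": {"motion": "0.15 0 0 0.15 0; 0.15 0 0 0.3 0; 0.15 0 0 0.45 0; 0.15 0 0 0.6 0; 0.15 0 0 0.65 0; 0.15 0 0 0.65 0; 0.15 0 0 0.65 0; 0.15 0 0 0.65 0"}}

```text
time: 17.08
position: [0.4154, 0.1293, 0.0845]
tool_rot: [0.991, 0.133, -0.0, -0.0]
ft_force: [-0.5, -0.3, 0.1]
grip_width: 0.0501
grip_force: 0.0
```

Request:
{"fn": "move_arm", "kwargs": {"motion": "0.15 0.04 0 0 0; 0.15 0.08 0 0 0; 0.15 0.12 0 0 0; 0.15 0.16 0 0 0; 0.15 0.2 0 0 0; 0.15 0.25 0 0 0; 0.15 0.3 0 0 0; 0.15 0.35 0 0 0; 0.15 0.4 0 0 0; 0.15 0.44 0 0 0; 0.15 0.46 0 0 0; 0.15 0.46 0 0 0"}}

```text
time: 18.08
position: [0.5066, 0.154, 0.0846]
tool_rot: [0.991, 0.133, 0.002, -0.0]
ft_force: [-1.0, 0.2, -0.8]
grip_width: 0.0499
grip_force: 0.0
```

```bash
python3 lid.py "(.0181,.1317)" .083 9.75
```

```text
t 18.08 now st [-0.0245  0.1242] z 0.0846 yaw 9.78 -> shift [ 0.216 -0.001  0.009] turn 0.0 F [-1.04  0.18 -0.79] w 0.0499
6396 [514. 151.] centre [0.0599 0.0207] z 0.0824 slope [0.001 0.   ]
20146 [319. 189.] centre [0.0182 0.1309] z 0.0984 slope [-0. -0.]
1312 [629. 198.] centre [ 0.06   -0.1261] z 0.0825 slope [0.001 0.002]
```

Aligned; last 43 mm slowly.

Request:
{"fn": "move_arm", "kwargs": {"motion": "0.15 0.02 0 0 0; 0.15 0.04 0 0 0; 0.15 0.06 0 0 0; 0.15 0.08 0 0 0; 0.15 0.1 0 0 0; 0.15 0.12 0 0 0; 0.15 0.14 0 0 0; 0.15 0.16 0 0 0; 0.15 0.18 0 0 0; 0.15 0.195 0 0 0; 0.15 0.205 0 0 0; 0.15 0.205 0 0 0"}}

```text
time: 19.13
position: [0.5445, 0.1645, 0.0845]
tool_rot: [0.991, 0.133, 0.0, -0.0]
ft_force: [-0.6, -0.2, 0.5]
grip_width: 0.0502
grip_force: 0.4
```

```bash
python3 lid.py "(.0181,.1317)" .083 9.75
```

```text
t 19.13 now st [0.0142 0.131 ] z 0.0845 yaw 9.78 -> shift [0.02  0.    0.007] turn 0.0 F [-0.62 -0.19  0.52] w 0.0502
17829 [318. 186.] centre [0.0565 0.1377] z 0.0864 slope [ 0.001 -0.   ]
5122 [506. 209.] centre [0.0613 0.0216] z 0.0824 slope [ 0.    -0.002]
1693 [622. 239.] centre [ 0.0609 -0.1298] z 0.0824 slope [-0.     0.001]
```

It has dropped in, level, with its top 28 mm above the deck. Back off, lift and verify.

Request:
{"fn": "move_arm", "kwargs": {"motion": "0.15 -0.04 0 0 0; 0.15 -0.1 0 0 0; 0.15 -0.15 0 -0.1 0; 0.15 -0.2 0 -0.3 0; 0.15 -0.2 0 -0.45 0; 0.15 -0.2 0 -0.6 0; 0.15 -0.2 0 -0.65 0; 0.15 -0.2 0 -0.65 0; 0.15 -0.2 0 -0.65 0; 0.15 -0.2 0 -0.65 0; 0.15 -0.2 0 -0.65 0"}}

```text
time: 20.1
position: [0.5038, 0.1537, 0.2126]
tool_rot: [0.991, 0.133, -0.002, -0.0]
ft_force: [-0.5, -0.2, 0.5]
grip_width: 0.0502
grip_force: 0.0
```

```bash
python3 lid.py "(.0181,.1317)" .083 9.75 w7.png
```

```text
t 20.1 now st [-0.0273  0.1242] z 0.2126 yaw 9.78 -> shift [0.233 0.002 0.647] turn 0.0 F [-0.49 -0.16  0.52] w 0.0502
4577 [322. 107.] centre [0.0569 0.1371] z 0.0864 slope [-0.001 -0.001]
2914 [440. 129.] centre [0.06 0.02] z 0.0824 slope [-0.002 -0.   ]
1580 [549. 161.] centre [ 0.0603 -0.1279] z 0.0824 slope [-0.001 -0.002]
```

View pics/w7.png

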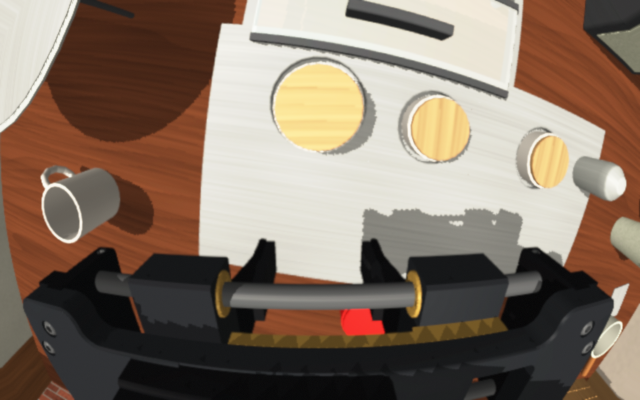

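Both crocks stand level in their wells, the large at (322,107) and the small at (440,129). The cover is back and the arm is clear.

```bash
python3 -c "
from rig import robot
print(robot.hand_in())"
```

```text
the job is handed in; nothing more can be done
None
```

I pushed the cover back to its stop and slid both white crocks into their wells. By the wrist camera both stand level, within about 4 mm of centre. I handed the job in at about 20 s; `hand_in()` returned no verdict.

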